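# Put the tea tin away and latch the caddy gate

### The arm

A 6-joint arm with a two-finger parallel gripper is mounted at the origin on the work surface. World frame = base frame: x ahead of the robot, y to its left, z up, the work surface at z = 0. Lengths are in mm, angles in rad, forces in N, time in s.
With the tool pointing down it reaches from about 275 to 1000 mm from the base axis. Payload 8.4 kg.
Tool frame: the origin (TCP) lies midway between the tips of the shut fingers; the grasp point (between the pads) lies 19 mm behind it; z points along the fingers, y is the line along which they close (so a half turn about z gives the same grasp; the last joint's range is limited). The gripper opens to 85 mm and grips with 20 to 120 N. Pads are 22 mm wide; open, the fingers measure 114 mm over their backs; the gripper's body (76 mm by 85 mm) begins 54 mm behind the grasp point. The pads swing forward as they close: fully open they stand 13 mm farther back than shut.
Start: joints at [-1.251, 0.353, 1.633, -0, 1.155, -0.002], TCP at [197.67, -592.92, 231.281] pointing down, gripper open.
Joint ranges: [-2.63, 2.63], [-0.92, 2.1], [0.06, 2.66], [-1.3, 4.44], [0, 2.69], [-3.02, 3.02]. Speed limits (rad/s): [2.22, 2.22, 2.79, 3.14, 3.14, 3.14].

### API

Orientations are given as [roll, pitch, yaw] about the fixed x, y, z axes, in that order (R = Rz(yaw) Ry(pitch) Rx(roll)).
In Python, from rig import r gives the robot as it stands.
- The arm moves only by the shell command python3 -m inch 'ROWS' [OPENING] [FORCE]. ROWS is JSON, a list that holds one entry, the list of rows, each a list of 6 numbers: the shift along the tool's x, y, z scaled (see below), then the turn, a rotation vector about the tool's x, y, z scaled (see below). In form: [[[tx, ty, tz, wx, wy, wz], ...]]. A call has 1 to 8 rows; each row is the pose to reach, as a shift and turn from the pose commanded when the call began, along the tool's axes at that moment, turning the shorter way round; what a row does not reach only later rows make up. The controller multiplies each number of a shift by 20 cm and each number of a turn by pi rad. A row lasts 1/12 s, in which the tool goes at most 41.7 mm and 7.16 degrees, less where a joint would pass 70% of its speed; a pose out of reach is approached as far as the arm can. A call with a number of a shift or a turn outside -1 to 1 is refused whole. A call with a gripper value outside its range is refused whole. OPENING is the gripper's target within -1 to 1 (fully open at 1, half-way at 0, shut at -1), set as the call begins (- or left out, the last holds). The fingers move at their own pace and stop on an object; FORCE is the grip in N (left out, the last holds). Time passes only in rows, so rows that repeat a pose let the fingers close. It gives the time, the measured TCP pose, the force, the opening and the grip force at its end, in the units of the state.
- r.sense(): the state, without advancing time (a new reading comes with each control period).
- r.grab_frame(name): name is "side" or "top" or "wrist"; returns the picture (384x512x3 uint8, red, green, blue); there is no depth.
- r.camera_info(name): a dict with "K" (3x3 intrinsics, pixels), "distortion" ([k1, k2, p1, p2, k3] as OpenCV has them; the pictures are not rectified), "rvec" (rotation vector, rad) and "tvec" (3), from world to camera coordinates, as OpenCV has them; the wrist camera has in their place "mount" (4x4, takes a point from camera to tool coordinates, whose origin is the TCP and whose axes are the flange's). Camera axes: x right, y down, z forward; pixel columns grow to the right and rows downward; lengths in mm; the calibration is good to about 2 mm. A picture is of the moment at which its call begins: read the wrist's pose just before it. camera_info takes no time and is no camera call.
- r.sign_off(): hands the job in; it is judged then, once.
The state is a dict: "clock": time; "qpos": joint angles; "qvel": joint speeds; "joint_efforts": joint torques, N m; "eef_pos": TCP position; "tcp_rot": TCP orientation; "contact_force": force on the tool from outside, world axes, zero at the start; "wrist_torque": the same for the moment, N m; "opening": opening from 0.0 (shut) to 1.0 (fully open); "grasp_force": force on a finger pad.
Only numpy, scipy, OpenCV 4.12 (cv2) and the standard library are available. Lean on these libraries where they do the work, as an engineer would, in place of code of your own. Each camera call takes 0.05 s, during which the arm holds its last target. There are 200 camera calls.

### The job

Stand the red tea tin upright on the cork coaster inside the wooden tea caddy and let go of it. Then push the caddy's gate closed until its spring latch snaps into the catch and the gate stays shut by itself, without slamming the gate or forcing it hard against its stop. Set the tin down rather than dropping it, and leave the other things on the counter where they are.

Things in the scene. Friction and masses are not known exactly. Their poses are not given: they have to be found in the camera images.
- red_tin_mid (a point): Red round tea tin with a steel lid, 58 mm diameter, 115 mm tall, 0.2 to 0.42 kg, standing on the counter. The point is its centre, half-way up; z is its upright axis. Grip it in the upper part, about 25 mm above this point, so that the gripper stays clear of the caddy and the blue tin.
- coaster_top (a point): Centre of the top of a flat cork coaster, 68 mm diameter and 3 mm thick, fixed on the caddy's floor; its top is 11 mm above the counter. It lies in the left or in the right half of the caddy. The red tin belongs on it, upright and about centred.
- caddy: Open-topped wooden tea caddy, fixed, 150 mm deep (x), 200 mm wide (y); 8 mm walls 80 mm tall at left, right and far side, floor 8 mm. Origin: centre of its underside; x points into it, away from the gate, y to the hinge side, z up. Standing places: 45 mm left and right of the middle, 10 mm beyond the origin. A tin there has 30 mm free behind it and 30 or more before it, 18 to the side wall, 32 to the other tin.
- gate (a joint): Opening angle of the wooden front gate (rad): grows as it swings out to the robot (clockwise from above); at 0 it is parallel to the caddy's y axis. The catch is adjustable: latched angle anywhere from -0.06 to +0.06, not known beforehand, so feel for it. Let go too early, a sprung pin pushes the gate back out beyond 0.11; latched, it stays below 0.07. While open it stays where it is left.
- gate_push (a point): Centre of the steel push plate (44 mm wide, 50 mm tall) on the gate's outer face, 130 mm from the hinge axis, 45 mm above the counter. -x points out of the outer face, y to the hinge, z up. Push here towards +x with closed fingertips pointing down. Gate: 158 mm wide, 18 mm thick, top 78 mm above the counter.
- gate_edge (a point): Root of the brass spring tongue at the gate's free edge, 164 mm from the hinge; it sticks out 18 mm along -y, its inner (+x) face sloped. It must ride over the steel strike on the caddy's right side and snap in behind it: the resistance climbs over the last 15 mm or so, then drops clearly; within the next 4 mm a firm stop follows, where the force climbs steeply.
- gate_hinge (a point): Point on the gate's vertical hinge axis, 45 mm above the counter, in the middle of the gate's thickness (10 mm behind the push plate's face); axes as gate_push. Pushing at the plate takes 2 to 4 N over the last 30 mm (sprung pin), then 5 to 9 N as the tongue rides over the strike, more if pushed nearer the hinge. Keep the push below 16 N.
- blue_tin_mid (a point): Blue tin of the same size as the red one, standing loose in the caddy's other half; the point is its centre, half-way up. To stay where it is.
- bowl0: Part of the clutter, to be left where it stands; origin at the centre of its underside. White bowl turned upside down on the steel tray, 104 mm diameter, 56 mm tall.
- bowl1: Part of the clutter, to be left where it stands; origin at the centre of its underside. White bowl turned upside down on the steel tray, 104 mm diameter, 56 mm tall.
- glass0: Part of the clutter, to be left where it stands; origin at the centre of its underside. Upturned tumbler, 68 mm diameter, 98 mm tall.
- glass1: Part of the clutter, to be left where it stands; origin at the centre of its underside. Upturned tumbler, 68 mm diameter, 98 mm tall.
- shaker0: Part of the clutter, to be left where it stands; origin at the centre of its underside. White salt shaker, 38 mm diameter, 75 mm tall.
- shaker1: Part of the clutter, to be left where it stands; origin at the centre of its underside. Black pepper shaker, 38 mm diameter, 75 mm tall.
- red_tin: The same red tin; origin at the centre of its underside, z up.

How it is judged (in metres and radians):
On the way, in this order (a step that is already met when the one before it is completed fails the run):
1. the red tin stands upright on the coaster, let go, while the gate is still open (horizontal distance between red_tin_mid and coaster_top below 0.018 m and height (world z) of red_tin_mid below 0.0735 m and angle between red_tin_mid's own z axis and vertical below 0.12 rad and contact force between the fingers and red_tin below 0.2 N and value of joint gate above 0.3 rad), for 0.2 s.
2. the gate is pushed in to its latch (value of joint gate below 0.075 rad), for 0.1 s.
At the end, for the whole second after the job is handed in: the gate stays latched by itself (joint below 0.075 rad, at rest) and the red tin stands upright (within 0.12 rad), at rest, on the coaster (within 18 mm of its centre) (horizontal distance between red_tin_mid and coaster_top below 0.018 m and height (world z) of red_tin_mid below 0.0735 m and angle between red_tin_mid's own z axis and vertical below 0.12 rad and value of joint gate between -0.09 and 0.075 rad and velocity of joint gate between -0.05 and 0.05 rad/s and linear speed of red_tin below 0.02 m/s); the robot touches nothing.
It fails at once if the gate is pressed with more than 16 N (contact force between any of the fingers, the arm and gate above 16 N).
It fails at once if the gate is slammed (it closes faster than 1.5 rad/s over the last 0.2 rad) (value of joint gate below 0.2 rad and velocity of joint gate below -1.5 rad/s).
It fails at once if the red tin is dropped (falls loose at more than 0.45 m/s) (contact force between the fingers and red_tin below 0.1 N and linear speed of red_tin above 0.45 m/s).
It fails at once if another thing on the counter is moved by more than 20 mm or tipped over (distance of any of blue_tin_mid, bowl0, bowl1, glass0, glass1, shaker0, shaker1 from where it was at the start of the episode above 0.02 m or angle between any of blue_tin_mid, bowl0, bowl1, glass0, glass1, shaker0, shaker1's own z axis and vertical above 0.35 rad).
It also fails if it takes over 72 s, if anything falls off the work surface, if the arm or the gripper's body presses on something with over 40 N, if the wrist force passes 120 N, or if a joint passes its speed limit or range.

## Working session

There is one attempt and no reset: what is moved stays moved. The work goes in short steps, Python scripts to look and compute and a shell command to move; the robot and the scene stay as the last step left them, time stands still between calls to the robot, and variables do not carry over. Pictures are saved under pics/ and viewed, at most 10 in all, crops included, and the job is handed in when it is done.

```bash
mkdir -p pics; ls
python3 - <<'E'
from rig import r
import cv2,numpy as np
print(r.sense())
ims=[]
for n in("side","top"):
    im=r.grab_frame(n);cv2.imwrite(f"pics/{n}0.png",im[:,:,::-1]);c=r.camera_info(n);print(n,c)
    R=cv2.Rodrigues(np.array(c["rvec"],float))[0];print("campos",-R.T@np.array(c["tvec"],float).ravel())
E
```

```text
pics
{'clock': 0.0, 'qpos': array([-1.25140978e+00,  3.53636897e-01,  1.63413871e+00,  7.34349011e-06,
        1.15520037e+00, -2.38706725e-03]), 'qvel': array([-2.73273065e-04,  9.32748510e-05, -6.28063540e-04,  1.64155397e-03,
        1.44689274e-03, -2.97541868e-05]), 'joint_efforts': array([-4.23548427e-04, -6.05252481e+01, -3.42065191e+01, -9.28525856e-05,
        9.41554550e-03,  1.10214353e-05]), 'eef_pos': array([ 197.51569219, -592.46508293,  230.56675081]), 'tcp_rot': array([-3.14020935e+00, -1.00163320e-05,  3.21770636e-01]), 'contact_force': array([-0.04080986, -0.41429231,  0.21858653]), 'wrist_torque': array([ 0.00793803, -0.01021929, -0.02597899]), 'grasp_force': 0.0, 'opening': 1.004609073661936}
side {'K': array([[414.264863  ,   0.        , 254.41079952],
       [  0.        , 414.264863  , 187.98082781],
       [  0.        ,   0.        ,   1.        ]]), 'distortion': array([-0.06264991,  0.        ,  0.        ,  0.        ,  0.        ]), 'rvec': array([ 0.81455594, -2.33871619,  1.31994243]), 'tvec': array([391.11556615, 248.25564342, 859.62661294])}
campos [-80.29963643 716.72381147 658.34573797]
top {'K': array([[349.06323475,   0.        , 257.5112291 ],
       [  0.        , 349.06323475, 191.35480044],
       [  0.        ,   0.        ,   1.        ]]), 'distortion': array([0.00666653, 0.        , 0.        , 0.        , 0.        ]), 'rvec': array([ 2.22578826, -1.97281698,  0.20589405]), 'tvec': array([-100.78050109,  550.12339823,  977.57795555])}
campos [ 342.76573274  -63.31211294 1070.9595467 ]
```

View pics/top0.png

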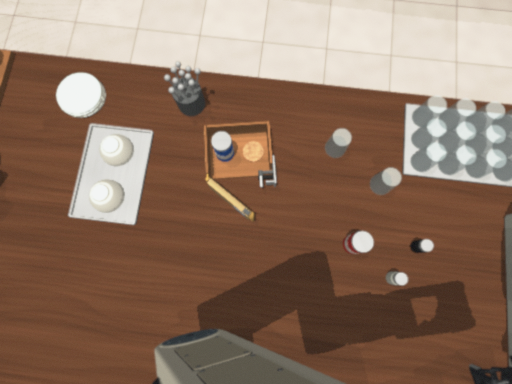

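View pics/side0.png

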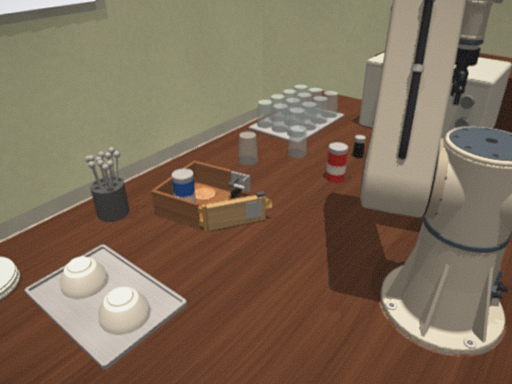

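The top view shows the caddy at about (205–272, 122–180), with the blue tin at (222,146) and the coaster at (253,151). The open gate runs from (209,180) to (253,216). The red tin's lid is at (361,242), with the shakers at (397,279) and (424,246). The side view shows the same layout, with the red tin at (337,162).

```bash
cat > h.py <<'E'
from rig import r
import cv2,numpy as np
from scipy.spatial.transform import Rotation as Ro
def cam(n,s=None):
    c=r.camera_info(n);K=np.array(c["K"],float);D=np.array(c["distortion"],float)
    if n=="wrist":
        s=s or r.sense();T=np.eye(4);T[:3,:3]=Ro.from_euler("xyz",s["tcp_rot"]).as_matrix();T[:3,3]=s["eef_pos"]
        M=T@np.array(c["mount"],float);return K,D,M[:3,:3],M[:3,3]
    R=cv2.Rodrigues(np.array(c["rvec"],float))[0];return K,D,R.T,-R.T@np.array(c["tvec"],float).ravel()
def onz(C,px,z):
    K,D,R,o=C;u=cv2.undistortPoints(np.array(px,float).reshape(-1,1,2),K,D).reshape(-1,2)
    d=np.c_[u,np.ones(len(u))]@R.T;z=np.broadcast_to(z,len(u));return o+d*((z-o[2])/d[:,2])[:,None]
def proj(C,P):
    K,D,R,o=C;return cv2.projectPoints(np.array(P,float).reshape(-1,3),cv2.Rodrigues(R.T)[0],-R.T@o,K,D)[0].reshape(-1,2)
def blobs(m,amin=30):
    n,l,st,ce=cv2.connectedComponentsWithStats(m.astype(np.uint8));return [(st[i].tolist(),ce[i].round(1).tolist()) for i in range(1,n) if st[i][4]>=amin]
E
python3 - <<'E'
from h import *
im=cv2.imread("pics/top0.png");C=cam("top")
a=cv2.resize(im[112:228,190:290],None,fx=5,fy=5,interpolation=cv2.INTER_CUBIC)
b=cv2.resize(im[222:262,335:385],None,fx=5,fy=5,interpolation=cv2.INTER_CUBIC)
o=np.zeros((580,760,3),np.uint8);o[:,:500]=a;o[:200,500:750]=b
cv2.imwrite("pics/crop0.png",o)
hsv=cv2.cvtColor(im,cv2.COLOR_BGR2HSV);H,S,V=cv2.split(hsv)
roi=np.zeros(H.shape,bool);roi[225:262,335:385]=1
for b in blobs(roi&(S<70)&(V>150)): print("lid",b,onz(C,b[1],115))
roi[:]=0;roi[115:190,200:280]=1
for b in blobs(roi&(S<70)&(V>130)): print("white in caddy",b,onz(C,b[1],115))
for b in blobs(roi&(H>8)&(H<18)&(V>200)): print("cork",b,onz(C,b[1],11))
E
```

```text
lid ([352, 231, 22, 22, 381], [362.6, 241.3]) [[ 442.71643566 -335.39693825  115.        ]]
white in caddy ([211, 131, 21, 20, 335], [220.7, 140.5]) [[682.74328533  88.1548401  115.        ]]
white in caddy ([265, 155, 12, 28, 106], [272.8, 171.7]) [[607.92879162 -71.81170731 115.        ]]
white in caddy ([259, 175, 4, 13, 43], [260.4, 181.0]) [[576.77832443 -40.13335489 115.        ]]
cork ([232, 136, 35, 26, 562], [251.7, 146.6]) [[711.1915222    3.39177175  11.        ]]
cork ([216, 173, 41, 4, 77], [232.5, 174.2]) [[613.57632499  51.95705823  11.        ]]
```

View pics/crop0.png

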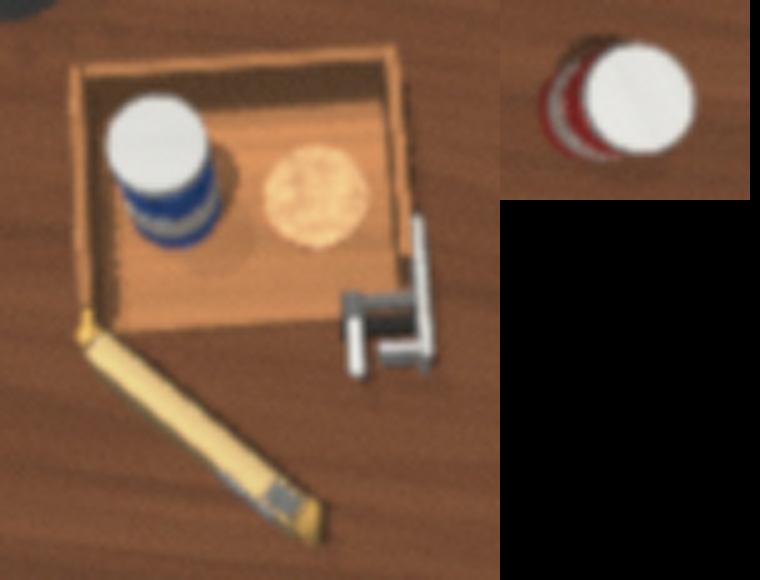

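Run:
```python
from h import *
C=cam("top")
f=lambda u,v:((u+.5)/5-.5+190,(v+.5)/5-.5+112)
def p(n,u,v,z):print(n,onz(C,[f(u,v)],z)[0].round(1))
p("coaster",316,196,11);p("blue",157,145,115)
p("TL",72,68,80);p("TR",395,47,80);p("hinge",88,325,78)
p("g in hinge",108,335,78);p("g out hinge",88,352,78);p("g in free",312,500,78);p("g out free",262,487,78);p("tip",318,540,45)
p("strike top",350,300,60);p("strike bot R",430,350,60);p("FR floor",345,320,8);p("FL floor",118,330,8)
im=cv2.imread("pics/side0.png");hsv=cv2.cvtColor(im,cv2.COLOR_BGR2HSV);H,S,V=cv2.split(hsv)
a=[im[155:235,145:285],im[130:210,300:380]]
cv2.imwrite("pics/crop1.png",cv2.resize(a[0],None,fx=5,fy=5,interpolation=cv2.INTER_CUBIC))
m=np.zeros(H.shape,bool);m[130:200,310:360]=1
for b in blobs(m&((H<6)|(H>174))&(S>150)&(V>90)):print("red",b)
for b in blobs(m&(S<60)&(V>130)):print("lid",b,onz(cam("side"),b[1],115))
print("pred",proj(cam("side"),[[442.7,-335.4,115],[442.7,-335.4,0]]))
```

```text
coaster [697.7  -1.8  11. ]
blue [682.5  87.2 115. ]
TL [737.5 150.8  80. ]
TR [774.4 -41.7  80. ]
hinge [580.3 117.5  78. ]
g in hinge [575.8 104.9  78. ]
g out hinge [564.2 115.   78. ]
g in free [493.1 -26.   78. ]
g out free [497.1   3.5  78. ]
tip [474.8 -31.2  45. ]
strike top [618.8 -33.   60. ]
strike bot R [593.8 -84.   60. ]
FR floor [619.7 -29.8   8. ]
FL floor [596.1 111.    8. ]
red ([328, 152, 20, 14, 203], [336.7, 159.2])
red ([326, 173, 19, 11, 126], [335.0, 178.3])
lid ([329, 142, 19, 9, 138], [338.0, 146.1]) [[ 443.66634084 -340.07716625  115.        ]]
lid ([330, 167, 15, 7, 77], [337.7, 170.4]) [[ 368.18561722 -201.1206281   115.        ]]
pred [[337.53550485 146.6980047 ]
 [334.19710201 179.34321483]]
```

View pics/crop1.png

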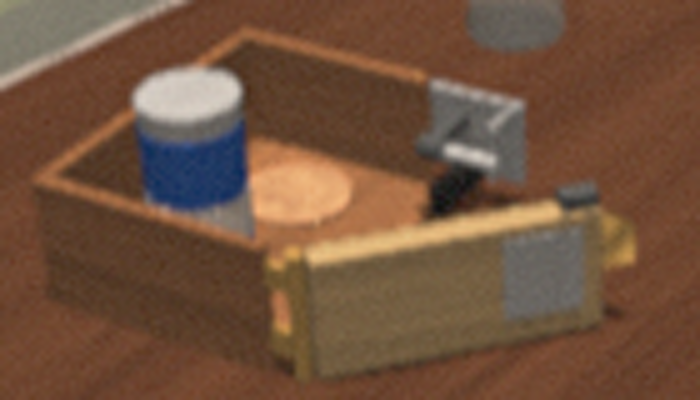

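The side crop matches the top view: the blue tin is on the hinge side, the coaster is free, and the plate is near the gate's free edge at about (545,270). The red tin is at (443,-336) in both views. The blue tin and coaster measure 90 mm apart, as specified, which puts the caddy yaw at about 0.18. Next I'll work out the moves.

```bash
cat > go.py <<'E'
import sys
from h import *
def go(x,y,z,yaw,s=None):
    s=r.sense();R=Ro.from_euler("xyz",s["tcp_rot"]);G=Ro.from_euler("xyz",[np.pi,0,yaw])
    d=R.inv().apply(np.array([x,y,z])-s["eef_pos"]);w=(R.inv()*G).as_rotvec()
    print("shift",(d/200).round(4),"turn",(w/np.pi).round(4),"mm",d.round(1),"rows",np.linalg.norm(d)/41.7,np.degrees(np.linalg.norm(w))/7.16)
if __name__=="__main__": go(*map(float,sys.argv[1:5]))
E
python3 go.py 442.8 -335.5 200 0.32; python3 go.py 442.8 -335.5 200 0.9
```

```text
shift [ 1.5697 -0.831   0.1542] turn [-0.0004 -0.      0.0006] mm [ 313.9 -166.2   30.8] rows 8.550682536810665 0.017700249892626158
shift [ 1.5697 -0.831   0.1542] turn [-4.00e-04 -1.00e-04 -1.84e-01] mm [ 313.9 -166.2   30.8] rows 8.550682536810665 4.626596372389344
```

```bash
python3 -m inch '[[[0.16,-0.085,0.015,0,0,0],[0.33,-0.17,0.03,0,0,0],[0.5,-0.26,0.045,0,0,0],[0.66,-0.35,0.06,0,0,0],[0.83,-0.43,0.08,0,0,0],[0.9,-0.48,0.09,0,0,0],[0.92,-0.49,0.09,0,0,0],[0.92,-0.49,0.09,0,0,0]]]' 1 40; python3 go.py 442.8 -335.5 200 0.32
```

```text
clock: 0.77
eef_pos: [341.8, -440.8, 213.0]
tcp_rot: [-3.141, 0.0, 0.324]
contact_force: [-0.4, -0.9, -0.6]
opening: 1.002
grasp_force: 0.0
shift [ 0.6462 -0.3383  0.0653] turn [-0.0002  0.0001  0.0013] mm [129.2 -67.7  13.1] rows 3.512241000706177 0.03264826659233619
```

```bash
python3 -m inch '[[[0.17,-0.09,0.02,0,0,0],[0.34,-0.18,0.035,0,0,0],[0.5,-0.27,0.05,0,0,0],[0.6,-0.32,0.06,0,0,0],[0.645,-0.337,0.065,0,0,0],[0.646,-0.338,0.065,0,0,0],[0.646,-0.338,0.065,0,0,0]]]'
python3 - <<'E'
from h import *
s=r.sense();C=cam("wrist",s);im=r.grab_frame("wrist")[:,:,::-1].copy();cv2.imwrite("pics/w0.png",im)
print(s["eef_pos"],C[3],C[2][:,2],proj(C,[[442.8,-335.5,115],s["eef_pos"]]))
E
python3 go.py 442.8 -335.5 90 0.32
```

```text
clock: 1.35
eef_pos: [441.9, -337.8, 200.3]
tcp_rot: [3.141, 0.001, 0.322]
contact_force: [-0.1, 0.1, -0.2]
opening: 0.998
grasp_force: 0.0
[ 441.9479693  -337.82997444  200.30984797] [ 517.61862162 -312.76640154  342.56102672] [-0.29360616 -0.09861767 -0.95082594] [[253.33030568 195.43026247]
 [256.01530843 257.19266585]]
shift [ 0.01   -0.0106  0.5517] turn [0.0001 0.0002 0.0004] mm [  2.   -2.1 110.3] rows 2.6469201515016594 0.010442812719437271
```

View pics/w0.png

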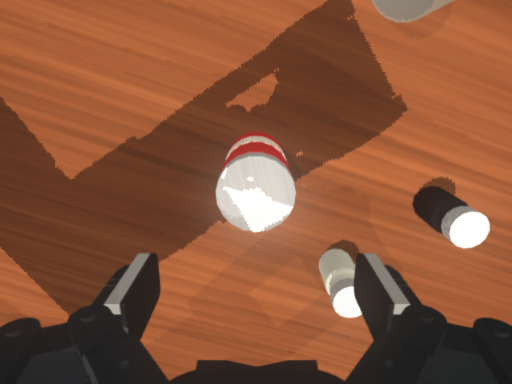

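The wrist view shows the lid circle centred near (256,192), with the white shaker's top at (348,300) and the black one's at (469,228).

Run:
```python
from h import *
C=cam("wrist")
print(onz(C,[(255.5,192),(216,192),(295,192)],115).round(1),onz(C,[(348,300),(469,228)],75).round(1))
```

```text
[[ 445.4 -336.4  115. ]
 [ 436.6 -309.9  115. ]
 [ 454.2 -363.   115. ]] [[ 359.2 -455.6   75. ]
 [ 459.7 -526.7   75. ]]
```

```bash
python3 go.py 444.3 -336.2 66 0.32; python3 -m inch '[[[0.016,-0.003,0.1,0,0,0],[0.016,-0.003,0.22,0,0,0],[0.016,-0.003,0.34,0,0,0],[0.016,-0.003,0.46,0,0,0],[0.016,-0.003,0.56,0,0,0],[0.016,-0.003,0.63,0,0,0],[0.016,-0.003,0.67,0,0,0],[0.016,-0.003,0.67,0,0,0]]]' ; python3 go.py 444.3 -336.2 66 0.32
```

```text
shift [ 0.016  -0.005   0.6717] turn [0.0001 0.0002 0.0004] mm [  3.2  -1.  134.3] rows 3.22253953326693 0.010442812719437271
clock: 2.07
eef_pos: [443.6, -335.8, 64.8]
tcp_rot: [-3.14, 0.002, 0.32]
contact_force: [-0.5, 0.1, -0.4]
opening: 0.996
grasp_force: 0.0
shift [ 0.0027  0.0032 -0.0058] turn [-0.0006  0.0005  0.0001] mm [ 0.5  0.6 -1.2] rows 0.03430241719507726 0.02115382281387883
```

Now I'll close with a 40 N grip.

```bash
python3 -m inch '[[[0,0,0,0,0,0],[0,0,0,0,0,0],[0,0,0,0,0,0],[0,0,0,0,0,0],[0,0,0,0,0,0],[0,0,0,0,0,0],[0,0,0,0,0,0],[0,0,0,0,0,0]]]' -1 40;  python3 -m inch '[[[0,0,-0.05,0,0,0],[0,0,-0.15,0,0,0],[0,0,-0.3,0,0,0],[0,0,-0.45,0,0,0],[0,0,-0.6,0,0,0],[0,0,-0.68,0,0,0],[0,0,-0.7,0,0,0],[0,0,-0.7,0,0,0]]]'; python3 go.py 697.5 -1.5 200 1.75
```

```text
clock: 2.73
eef_pos: [445.8, -335.9, 67.6]
tcp_rot: [3.14, -0.001, 0.322]
contact_force: [-2.2, -0.4, 7.0]
opening: 0.671
grasp_force: 42.7
clock: 3.4
eef_pos: [445.8, -335.4, 207.8]
tcp_rot: [3.139, -0.002, 0.322]
contact_force: [-0.5, 0.5, -3.8]
opening: 0.671
grasp_force: 44.0
shift [ 1.7222 -1.1855  0.0391] turn [ 9.000e-04  1.000e-04 -4.546e-01] mm [ 344.4 -237.1    7.8] rows 10.029609362921919 11.42769064306559
```

```bash
python3 -m inch '[[[0.05,-0.035,0,0,0,-0.015],[0.17,-0.12,0,0,0,-0.045],[0.3,-0.21,0,0,0,-0.08],[0.43,-0.3,0,0,0,-0.115],[0.56,-0.39,0,0,0,-0.15],[0.69,-0.475,0,0,0,-0.185],[0.82,-0.56,0,0,0,-0.22],[0.94,-0.65,0,0,0,-0.25]]]';  python3 go.py 697.5 -1.5 200 1.75
```

```text
clock: 4.07
eef_pos: [582.4, -150.7, 204.1]
tcp_rot: [-3.139, 0.001, 1.113]
contact_force: [0.7, -0.9, -3.6]
opening: 0.669
grasp_force: 43.9
shift [0.9236 0.1869 0.0196] turn [-1.000e-03 -1.000e-04 -2.028e-01] mm [184.7  37.4   3.9] rows 4.52034210329196 5.097203608573253
```

```bash
python3 -m inch '[[[0.12,0.025,0,0,0,-0.03],[0.27,0.055,0,0,0,-0.065],[0.42,0.085,0,0,0,-0.1],[0.57,0.115,0,0,0,-0.135],[0.7,0.145,0,0,0,-0.165],[0.8,0.165,0,0,0,-0.185],[0.86,0.175,0,0,0,-0.2],[0.88,0.18,0,0,0,-0.2]]]';  python3 -m inch '[[[0,0,0,0,0,0],[0,0,0,0,0,0],[0,0,0,0,0,0]]]'; python3 go.py 697.5 -1.5 200 1.75
python3 - <<'E'
from h import *
s=r.sense();C=cam("wrist",s);im=r.grab_frame("wrist")[:,:,::-1].copy();cv2.imwrite("pics/w1.png",im)
cv2.imwrite("pics/t1.png",r.grab_frame("top")[:,:,::-1])
print(proj(C,[[697.7,-1.8,11],[682.5,87.2,115]]),proj(cam("top"),[[697.7,-1.8,11]]))
E
```

```text
clock: 4.73
eef_pos: [693.2, -9.0, 203.6]
tcp_rot: [-3.139, -0.001, 1.739]
contact_force: [-1.4, -1.4, -4.2]
opening: 0.671
grasp_force: 43.9
clock: 4.98
eef_pos: [692.5, -12.0, 205.5]
tcp_rot: [-3.14, 0.0, 1.734]
contact_force: [0.5, 0.7, -3.9]
opening: 0.671
grasp_force: 43.9
shift [0.0475 0.0334 0.0276] turn [-0.0005 -0.     -0.0052] mm [9.5 6.7 5.5] rows 0.308510036516892 0.1308675286511054
[[263.26170893 152.55039907]
 [265.92466577  46.30301117]] [[252.79285435 150.78444618]]
```

View pics/w1.png

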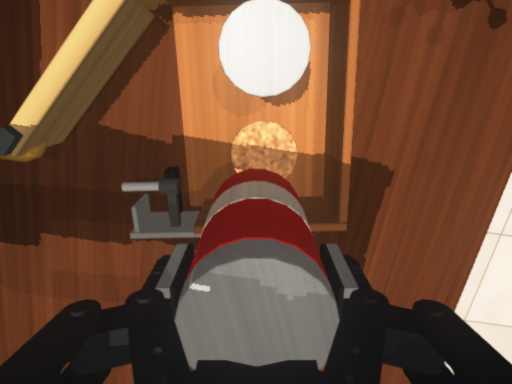

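The coaster centre is at (264,153) and the blue lid at (265,48). Both match my predictions to within 2 px, so the measured target is good. Now I'll align and lower the tin.

```bash
python3 -m inch '[[[0.025,0.017,0.02,0,0,-0.003],[0.045,0.031,0.08,0,0,-0.006],[0.047,0.033,0.2,0,0,-0.006],[0.047,0.033,0.32,0,0,-0.006],[0.047,0.033,0.44,0,0,-0.006],[0.047,0.033,0.53,0,0,-0.006],[0.047,0.033,0.57,0,0,-0.006],[0.047,0.033,0.575,0,0,-0.006]]]'; python3 -m inch '[[[0,0,0,0,0,0],[0,0,0,0,0,0]]]';python3 go.py 697.5 -1.5 78.6 1.75
```

```text
clock: 5.75
eef_pos: [696.8, -0.4, 88.4]
tcp_rot: [-3.138, -0.001, 1.755]
contact_force: [-0.1, 0.0, -2.7]
opening: 0.673
grasp_force: 43.9
clock: 5.92
eef_pos: [699.3, -0.6, 92.3]
tcp_rot: [3.14, 0.0, 1.754]
contact_force: [0.5, 0.3, -2.5]
opening: 0.669
grasp_force: 43.9
shift [-0.0027 -0.0096  0.0687] turn [0.0005 0.0001 0.0014] mm [-0.5 -1.9 13.7] rows 0.3330699722789951 0.038382291644793815
```

```bash
python3 -m inch '[[[0,-0.003,0.008,0,0,0],[0,-0.005,0.016,0,0,0],[0,-0.005,0.024,0,0,0],[0,-0.005,0.03,0,0,0],[0,-0.005,0.036,0,0,0],[0,-0.005,0.042,0,0,0],[0,-0.005,0.046,0,0,0],[0,-0.005,0.046,0,0,0]]]';python3 -m inch '[[[0,0,0.0025,0,0,0],[0,0,0.005,0,0,0],[0,0,0.0075,0,0,0],[0,0,0.0075,0,0,0]]]'
```

```text
clock: 6.58
eef_pos: [697.2, -0.9, 81.8]
tcp_rot: [-3.141, -0.0, 1.754]
contact_force: [-0.6, -0.7, -3.7]
opening: 0.672
grasp_force: 43.9
clock: 6.92
eef_pos: [697.4, -0.9, 80.5]
tcp_rot: [-3.142, -0.0, 1.754]
contact_force: [0.1, -0.4, -3.1]
opening: 0.669
grasp_force: 43.9
```

```bash
for i in 1 2; do python3 -m inch '[[[0,0,0.0025,0,0,0],[0,0,0.005,0,0,0],[0,0,0.005,0,0,0]]]' | egrep 'pos|contact'; done
```

```text
eef_pos: [697.3, -0.9, 79.5]
contact_force: [-0.2, -0.9, -4.0]
eef_pos: [697.5, -0.9, 78.7]
contact_force: [-0.1, 0.4, -1.9]
```

```bash
python3 -m inch '[[[0,0,0.0025,0,0,0],[0,0,0.005,0,0,0],[0,0,0.005,0,0,0]]]' | egrep 'pos|contact'
```

```text
eef_pos: [697.5, -1.0, 78.6]
contact_force: [-4.2, -0.4, 6.9]
```

That's contact, about +10 N on the wrist at the expected height. I'll release partway, then retreat upward.

```bash
python3 -m inch '[[[0,0,0,0,0,0],[0,0,0,0,0,0],[0,0,0,0,0,0],[0,0,0,0,0,0],[0,0,0,0,0,0],[0,0,0,0,0,0]]]' 0.7; python3 -m inch '[[[0,0,-0.02,0,0,0],[0,0,-0.06,0,0,0],[0,0,-0.15,0,0,0],[0,0,-0.27,0,0,0],[0,0,-0.4,0,0,0],[0,0,-0.5,0,0,0],[0,0,-0.55,0,0,0],[0,0,-0.56,0,0,0]]]'
python3 - <<'E'
from h import *
im=r.grab_frame("side")[:,:,::-1];t=r.grab_frame("top")[:,:,::-1];w=r.grab_frame("wrist")[:,:,::-1]
o=np.zeros((580,800,3),np.uint8);o[:320,:560]=cv2.resize(im[155:235,145:285],None,fx=4,fy=4,interpolation=2);o[320:,:400]=cv2.resize(t[150:215,190:290],None,fx=4,fy=4,interpolation=2);o[320:580,400:747]=cv2.resize(w,(347,260));cv2.imwrite("pics/m2.png",o)
E
```

```text
clock: 8.17
eef_pos: [697.4, -0.9, 77.5]
tcp_rot: [-3.142, -0.0, 1.754]
contact_force: [0.6, -0.1, -0.6]
opening: 0.847
grasp_force: 0.0
clock: 8.83
eef_pos: [698.8, -0.9, 192.7]
tcp_rot: [3.137, 0.001, 1.754]
contact_force: [0.2, 0.2, -0.1]
opening: 0.85
grasp_force: 0.0
```

View pics/m2.png

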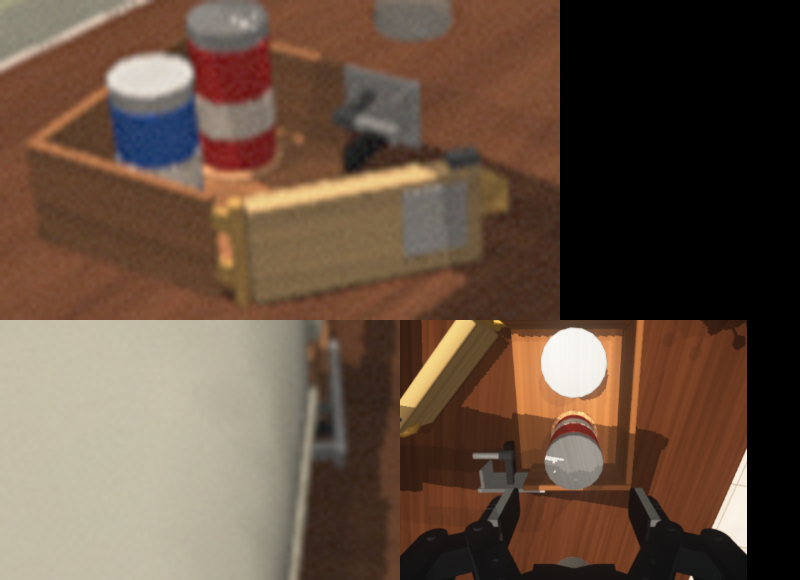

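The red tin stands upright on the coaster beside the blue tin, and the gate is still open. Next I'll move in front of the gate with the fingers shut and look at it from close by.

```bash
python3 go.py 443 50 200 2.58
```

```text
shift [ 0.4818 -1.2012 -0.0553] turn [-3.000e-04 -2.000e-04 -2.628e-01] mm [  96.4 -240.2  -11.1] rows 6.212926300267475 6.60655608102088
```

```bash
python3 -m inch '[[[0.02,-0.05,-0.05,0,0,0],[0.08,-0.19,-0.055,0,0,-0.035],[0.15,-0.36,-0.055,0,0,-0.07],[0.22,-0.54,-0.055,0,0,-0.11],[0.29,-0.72,-0.055,0,0,-0.15],[0.36,-0.88,-0.055,0,0,-0.19],[0.4,-0.98,-0.055,0,0,-0.225],[0.4,-1.0,-0.055,0,0,-0.263]]]' -1 20; python3 -m inch '[[[0,0,0,0,0,0],[0,0,0,0,0,0],[0,0,0,0,0,0]]]'
python3 - <<'E'
from h import *
s=r.sense();C=cam("wrist",s);im=r.grab_frame("wrist")[:,:,::-1].copy();cv2.imwrite("pics/w3.png",im)
h=np.array([580,117.5]);d=np.array([-.534,-.846]);n=np.array([.846,-.534])
print(s["eef_pos"],s["tcp_rot"],proj(C,[[*h,78],[*(h+158*d),78],[*(h+130*d-10*n),70],[*(h+130*d-10*n),20]]).round())
E
```

```text
clock: 9.65
eef_pos: [480.9, 41.7, 198.7]
tcp_rot: [-3.139, -0.005, 2.587]
contact_force: [1.5, 0.9, -0.3]
opening: -0.002
grasp_force: 0.0
clock: 9.9
eef_pos: [486.7, 41.2, 200.1]
tcp_rot: [-3.141, -0.0, 2.577]
contact_force: [0.6, 0.1, 1.0]
opening: -0.0
grasp_force: 0.0
[486.69305714  41.18418494 200.08877574] [-3.14133539e+00 -2.83646097e-04  2.57655902e+00] [[391. 224.]
 [205. 225.]
 [239. 210.]
 [241. 192.]]
```

View pics/w3.png

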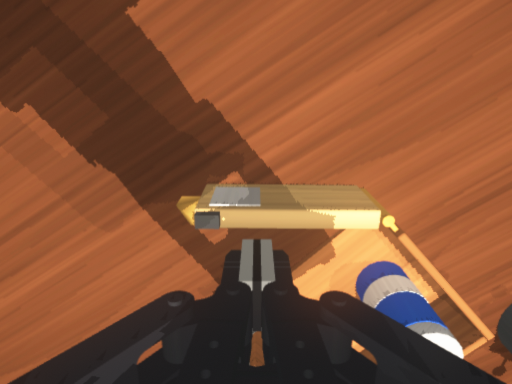

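The gate's top edge lies horizontally at row 218. The knuckle is at (389,222), 2 px from my prediction, and the plate spans columns 210–262, centred where predicted. I'll retreat clear of the gate and descend in front of it.

```bash
cat > gate.py <<'E'
from h import *
h=np.array([580.,117.5]);psi=.18
def pose(th,back,rad=130,z=45):
    a=psi-th;n=np.array([np.cos(a),np.sin(a)]);d=np.array([np.sin(a),-np.cos(a)])
    return np.r_[h+rad*d-(10+back)*n,z],a+np.pi
def rel(ths,back,rad=130,z=45):
    s=r.sense();R=Ro.from_euler("xyz",s["tcp_rot"])
    for t in ths:
        p,y=pose(t,back,rad,z);G=Ro.from_euler("xyz",[np.pi,0,y])
        print(t,(R.inv().apply(p-s["eef_pos"])/200).round(4),((R.inv()*G).as_rotvec()/np.pi).round(4))
E
python3 - <<'E'
from gate import *
C=cam("wrist");print(onz(C,[(389,222),(380,210),(222,210),(237,209)],78).round(1))
rel([.743],45,z=200);rel([.743],45)
E
```

```text
[[577.1 116.9  78. ]
 [563.1 115.2  78. ]
 [492.2   3.4  78. ]
 [498.1  14.5  78. ]]
0.743 [ 0.0845 -0.0786  0.0007] [-0.0001 -0.0001 -0.0005]
0.743 [ 0.0843 -0.0784  0.7757] [-0.0001 -0.0001 -0.0005]
```

```bash
sed -i 's/580.,117.5/578.5,117/' gate.py; python3 -m inch '[[[0.04,-0.04,0,0,0,0],[0.085,-0.078,0,0,0,0],[0.09,-0.078,0.1,0,0,0],[0.09,-0.078,0.25,0,0,0],[0.09,-0.078,0.42,0,0,0],[0.09,-0.078,0.6,0,0,0],[0.09,-0.078,0.73,0,0,0],[0.09,-0.078,0.775,0,0,0]]]'; python3 -m inch '[[[0,0,0,0,0,0],[0,0,0,0,0,0]]]';python3 - <<'E'
from gate import *
rel([.743],45);rel([.743],12)
rel([.743,.7,.65,.6,.5,.4,.3],11)
E
```

```text
clock: 10.62
eef_pos: [459.2, 37.2, 42.5]
tcp_rot: [-3.138, -0.005, 2.579]
contact_force: [-0.6, -0.4, 0.3]
opening: -0.003
grasp_force: 0.0
clock: 10.78
eef_pos: [462.4, 37.5, 46.1]
tcp_rot: [-3.141, -0.0, 2.58]
contact_force: [0.1, 0.9, 0.3]
opening: -0.001
grasp_force: 0.0
0.743 [-0.0037 -0.0042  0.0055] [-0.0001 -0.0001  0.0005]
0.743 [-0.1687 -0.0045  0.0055] [-0.0001 -0.0001  0.0005]
0.743 [-0.1737 -0.0045  0.0055] [-0.0001 -0.0001  0.0005]
0.7 [-0.2017 -0.0084  0.0054] [-0.0001 -0.0001 -0.0132]
0.65 [-0.2345 -0.0115  0.0054] [-0.0001 -0.0002 -0.0291]
0.6 [-0.2674 -0.013   0.0054] [-0.0001 -0.0002 -0.045 ]
0.5 [-0.3332 -0.0109  0.0054] [-0.0001 -0.0002 -0.0769]
0.4 [-0.3984 -0.0023  0.0053] [-1.000e-04 -2.000e-04 -1.087e-01]
0.3 [-0.4625  0.0128  0.0053] [-1.000e-04 -2.000e-04 -1.405e-01]
```

```bash
python3 -m inch '[[[-0.04,-0.004,0.005,0,0,0],[-0.09,-0.004,0.005,0,0,0],[-0.12,-0.004,0.005,0,0,0],[-0.135,-0.004,0.005,0,0,0],[-0.15,-0.004,0.005,0,0,0],[-0.16,-0.004,0.005,0,0,0],[-0.17,-0.004,0.005,0,0,0],[-0.18,-0.005,0.005,0,0,-0.004]]]';python3 - <<'E'
from gate import *
rel([.72,.7,.68,.65,.6,.55,.5,.45],11)
E
```

```text
clock: 11.45
eef_pos: [492.3, 17.6, 44.5]
tcp_rot: [-3.141, -0.001, 2.593]
contact_force: [-0.3, 0.0, 1.2]
opening: -0.001
grasp_force: 0.5
0.72 [-0.009  -0.002  -0.0024] [-0.0001 -0.0002 -0.0026]
0.7 [-0.022  -0.0039 -0.0024] [-0.0001 -0.0002 -0.009 ]
0.68 [-0.0351 -0.0055 -0.0024] [-0.0001 -0.0002 -0.0154]
0.65 [-0.0547 -0.0074 -0.0024] [-0.0001 -0.0002 -0.0249]
0.6 [-0.0876 -0.0092 -0.0024] [-0.0001 -0.0002 -0.0408]
0.55 [-0.1205 -0.0095 -0.0024] [-0.0001 -0.0002 -0.0567]
0.5 [-0.1534 -0.0081 -0.0024] [-0.0001 -0.0002 -0.0726]
0.45 [-0.1862 -0.005  -0.0024] [-0.0001 -0.0002 -0.0886]
```

```bash
python3 -m inch '[[[-0.01,-0.002,0,0,0,-0.003],[-0.022,-0.004,0,0,0,-0.009],[-0.035,-0.005,0,0,0,-0.015],[-0.05,-0.007,0,0,0,-0.022]]]';python3 -m inch '[[[-0.012,-0.001,0,0,0,-0.006],[-0.025,-0.002,0,0,0,-0.012],[-0.038,-0.002,0,0,0,-0.018]]]';python3 - <<'E'
from gate import *
cv2.imwrite("pics/w4.png",r.grab_frame("wrist")[:,:,::-1])
rel([.6,.55,.5,.45,.4,.35,.3,.25],11)
E
```

```text
clock: 11.78
eef_pos: [500.4, 11.1, 44.5]
tcp_rot: [-3.141, -0.0, 2.664]
contact_force: [-1.1, 1.7, -0.2]
opening: -0.004
grasp_force: 0.5
clock: 12.03
eef_pos: [506.9, 7.1, 44.5]
tcp_rot: [-3.141, -0.0, 2.721]
contact_force: [-1.4, 0.0, 0.4]
opening: -0.002
grasp_force: 0.5
0.6 [ 0.0052 -0.0031 -0.002 ] [0.     0.0001 0.0001]
0.55 [-0.0274 -0.0076 -0.002 ] [-0.      0.0001 -0.0158]
0.5 [-0.0602 -0.0104 -0.0019] [-0.      0.0001 -0.0317]
0.45 [-0.0931 -0.0115 -0.0019] [-0.      0.0001 -0.0476]
0.4 [-0.126  -0.0111 -0.0019] [-0.      0.0001 -0.0636]
0.35 [-0.1588 -0.0089 -0.0019] [-0.      0.0001 -0.0795]
0.3 [-0.1915 -0.0052 -0.0019] [-0.      0.0001 -0.0954]
0.25 [-2.24e-01  2.00e-04 -1.90e-03] [-0.000e+00  1.000e-04 -1.113e-01]
```

View pics/w4.png

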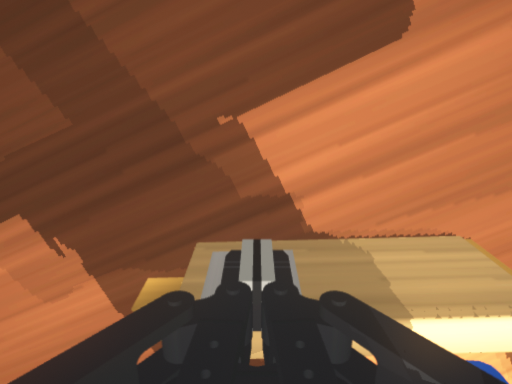

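The fingers (column 256) sit centred on the plate (205–298), and about 1.5 N shows they are in contact. I'll continue along the arc.

```bash
python3 -m inch '[[[-0.014,-0.005,0,0,0,-0.008],[-0.03,-0.008,0,0,0,-0.016],[-0.048,-0.01,0,0,0,-0.025],[-0.066,-0.011,0,0,0,-0.035],[-0.085,-0.011,0,0,0,-0.045],[-0.105,-0.011,0,0,0,-0.054],[-0.126,-0.011,0,0,0,-0.064]]]';python3 - <<'E'
from gate import *
rel([.4,.35,.3,.25,.2],11)
E
```

```text
clock: 12.67
eef_pos: [529.1, -5.0, 44.6]
tcp_rot: [3.142, -0.0, 2.922]
contact_force: [-1.2, 1.5, -0.2]
opening: 0.001
grasp_force: 0.5
0.4 [-0.0029 -0.0008 -0.0022] [ 0.     -0.0001 -0.    ]
0.35 [-0.0356 -0.0053 -0.0023] [ 0.     -0.0001 -0.0159]
0.3 [-0.0684 -0.0081 -0.0023] [ 0.     -0.0001 -0.0318]
0.25 [-0.1013 -0.0092 -0.0023] [ 0.     -0.0001 -0.0478]
0.2 [-0.1342 -0.0087 -0.0023] [ 0.     -0.0001 -0.0637]
```

```bash
python3 -m inch '[[[-0.014,-0.002,0,0,0,-0.007],[-0.029,-0.004,0,0,0,-0.014],[-0.044,-0.006,0,0,0,-0.021],[-0.059,-0.007,0,0,0,-0.028],[-0.074,-0.008,0,0,0,-0.035],[-0.088,-0.009,0,0,0,-0.042],[-0.101,-0.009,0,0,0,-0.048]]]';python3 - <<'E'
from gate import *
rel([.25,.2,.15,.1,.05],11)
E
```

```text
clock: 13.25
eef_pos: [548.3, -11.2, 44.6]
tcp_rot: [3.142, -0.001, 3.073]
contact_force: [-2.8, 0.9, 2.4]
opening: 0.001
grasp_force: 1.4
0.25 [-0.0007  0.0002 -0.0022] [ 0.     -0.0002  0.0004]
0.2 [-0.0333 -0.0043 -0.0022] [ 0.     -0.0002 -0.0156]
0.15 [-0.0661 -0.0071 -0.0023] [ 0.     -0.0002 -0.0315]
0.1 [-0.099  -0.0083 -0.0023] [ 0.     -0.0002 -0.0474]
0.05 [-0.1319 -0.0079 -0.0023] [ 0.     -0.0002 -0.0633]
```

```bash
python3 -m inch '[[[-0.011,-0.002,0,0,0,-0.005],[-0.022,-0.003,0,0,0,-0.01],[-0.033,-0.004,0,0,0,-0.015]]]'|egrep 'pos|cont'; python3 -m inch '[[[-0.011,-0.001,0,0,0,-0.005],[-0.022,-0.002,0,0,0,-0.01],[-0.033,-0.003,0,0,0,-0.016]]]'|egrep 'pos|cont'; python3 go.py 0 0 0 0 >/dev/null
python3 - <<'E'
from gate import *
rel([.15,.12,.1,.05,0],11)
E
```

```text
eef_pos: [554.6, -12.4, 44.5]
contact_force: [-2.7, 1.1, 1.5]
eef_pos: [560.9, -13.2, 44.4]
contact_force: [-6.2, 1.5, 3.8]
0.15 [-0.0023 -0.0017 -0.0028] [ 0.     -0.0004 -0.0006]
0.12 [-0.0218 -0.0045 -0.0028] [ 0.     -0.0004 -0.0102]
0.1 [-0.0349 -0.0061 -0.0028] [ 0.     -0.0004 -0.0165]
0.05 [-0.0677 -0.0088 -0.0029] [ 0.     -0.0004 -0.0324]
0 [-0.1006 -0.0099 -0.0029] [ 0.     -0.0004 -0.0483]
```

The tongue is starting to ride up, so from here I'll go in 1 mm steps.

```bash
for i in 1 2 3; do python3 -m inch '[[[-0.005,-0.0007,0,0,0,-0.0024],[-0.01,-0.0014,0,0,0,-0.0048],[-0.01,-0.0014,0,0,0,-0.0048]]]'|egrep 'pos|cont'; done
```

```text
eef_pos: [562.9, -13.4, 44.5]
contact_force: [-4.6, 0.2, 2.5]
eef_pos: [564.8, -13.6, 44.5]
contact_force: [-5.5, 0.6, 3.2]
eef_pos: [566.6, -13.8, 44.4]
contact_force: [-5.7, 1.6, 4.1]
```

```bash
for i in 1 2 3; do python3 -m inch '[[[-0.0025,-0.0003,0,0,0,-0.0012],[-0.005,-0.0006,0,0,0,-0.0024],[-0.005,-0.0006,0,0,0,-0.0024]]]'|egrep 'pos|cont'; done
```

```text
eef_pos: [567.5, -13.8, 44.4]
contact_force: [-5.9, 1.7, 3.2]
eef_pos: [568.4, -13.9, 44.4]
contact_force: [-7.5, 0.3, 4.4]
eef_pos: [569.3, -13.9, 44.4]
contact_force: [-5.9, 0.7, 5.5]
```

```bash
for i in 1 2 3; do python3 -m inch '[[[-0.0025,-0.0002,0,0,0,-0.0012],[-0.005,-0.0004,0,0,0,-0.0024],[-0.005,-0.0004,0,0,0,-0.0024]]]'|egrep 'pos|cont'; done
```

```text
eef_pos: [570.8, -13.9, 44.4]
contact_force: [-5.1, 1.3, 2.3]
eef_pos: [572.6, -13.9, 44.5]
contact_force: [-3.5, 1.8, -0.2]
eef_pos: [573.1, -13.9, 44.5]
contact_force: [-5.0, 0.1, 1.6]
```

The force dropped from about 9 N to 4 N with a small jump forward, so the tongue probably snapped in. I'll go on to the stop in half-millimetre steps to confirm.

```bash
for i in 1 2; do python3 -m inch '[[[-0.0025,-0.0002,0,0,0,-0.0012],[-0.0025,-0.0002,0,0,0,-0.0012]]]'|egrep 'pos|cont'; done;  python3 - <<'E'
from gate import *
rel([.1,.05,0,-.05],11)
E
```

```text
eef_pos: [573.1, -13.9, 44.4]
contact_force: [-6.7, -0.1, 2.3]
eef_pos: [573.2, -14.0, 44.4]
contact_force: [-8.1, -0.6, 4.4]
0.1 [ 0.0261  0.0019 -0.0027] [ 0.     -0.0009  0.0144]
0.05 [-0.0063 -0.004  -0.0028] [ 0.0001 -0.0009 -0.0015]
0 [-0.039  -0.0083 -0.0029] [ 0.0001 -0.0009 -0.0175]
-0.05 [-0.0718 -0.0109 -0.003 ] [ 0.0001 -0.0009 -0.0334]
```

The force climbs with no movement at an angle of about 0.05, so that is the stop and the gate is latched. Now I'll back off and check.

```bash
python3 -m inch '[[[0.01,0,0,0,0,0],[0.03,0,0,0,0,0],[0.06,0,0,0,0,0],[0.13,0,0,0,0,0],[0.25,0,0,0,0,0],[0.4,0,0,0,0,0],[0.5,0,-0.1,0,0,0],[0.52,0,-0.2,0,0,0]]]'; python3 -m inch '[[[0,0,0,0,0,0],[0,0,0,0,0,0],[0,0,0,0,0,0],[0,0,0,0,0,0]]]'|egrep 'pos|cont'
python3 - <<'E'
from gate import *
im=r.grab_frame("side")[:,:,::-1];w=r.grab_frame("wrist")[:,:,::-1];t=r.grab_frame("top")[:,:,::-1]
o=np.zeros((590,800,3),np.uint8);o[:320,:560]=cv2.resize(im[155:235,145:285],None,fx=4,fy=4,interpolation=2);o[320:590,:360]=cv2.resize(w,(360,270));o[320:590,360:760]=cv2.resize(t[117:185,190:290],(400,270),interpolation=2);cv2.imwrite("pics/m5.png",o)
E
```

```text
clock: 17.0
eef_pos: [466.2, -26.9, 83.7]
tcp_rot: [3.141, -0.006, -3.017]
contact_force: [-0.6, -0.1, 0.2]
opening: 0.003
grasp_force: 0.0
eef_pos: [471.6, -26.7, 84.1]
contact_force: [-0.3, -0.3, 0.3]
```

View pics/m5.png

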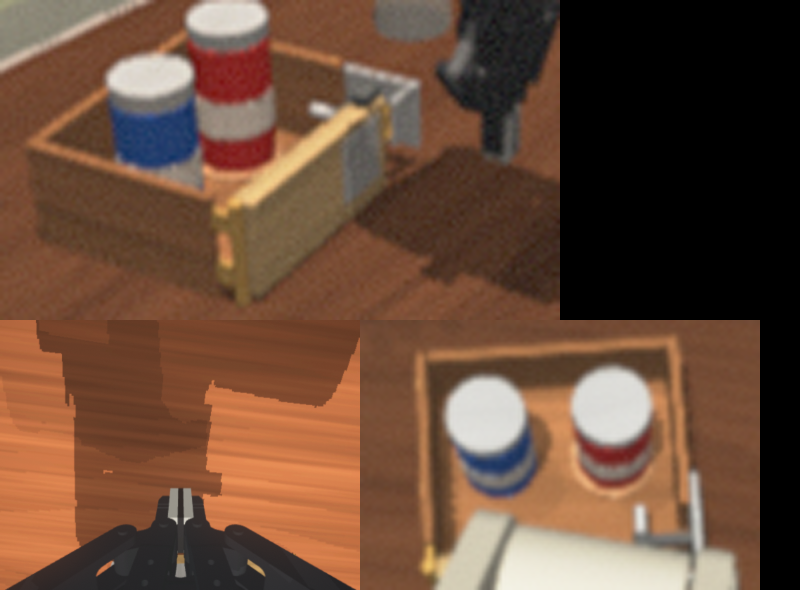

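The side view shows the gate across the caddy front, with its top edge running from about (243,205) to (383,105) in the crop. Both tins are standing. I'll check the angle numerically.

Run:
```python
from gate import *
C=cam("side")
f=lambda u,v:((u+.5)/4-.5+145,(v+.5)/4-.5+155)
for th in(.03,.06,.12,.16):
    a=psi-th;n=np.array([np.cos(a),np.sin(a)]);d=np.array([np.sin(a),-np.cos(a)])
    P=[[*(h+l*d-9*n),78] for l in(6,108,152)]
    print(th,((proj(C,P)-[145,155]+.5)*4).round().tolist())
# measure: plate (grey) region in current image
im=r.grab_frame("side");hs=cv2.cvtColor(im,cv2.COLOR_RGB2HSV)[165:215,225:245];H,S,V=cv2.split(hs)
for b in blobs((S<60)):print(b[0],[ (b[1][0]+225-145)*4,(b[1][1]+165-155)*4])
for th in(.03,.06,.12,.16):
    print(th,((proj(C,[pose(th,0)[0]])-[145,155])*4).round())
```

```text
0.03 [[246.0, 206.0], [334.0, 134.0], [368.0, 106.0]]
0.06 [[246.0, 206.0], [337.0, 136.0], [373.0, 108.0]]
0.12 [[246.0, 207.0], [345.0, 139.0], [383.0, 112.0]]
0.16 [[246.0, 207.0], [349.0, 141.0], [390.0, 114.0]]
[6, 6, 14, 20, 124] [372.79999999999995, 89.60000000000002]
[5, 19, 10, 21, 139] [359.20000000000005, 158.0]
0.03 [[352. 159.]]
0.06 [[356. 160.]]
0.12 [[365. 164.]]
0.16 [[370. 167.]]
```

The plate's column is ambiguous between 0.06 and 0.12 at this resolution. I'll settle it by touch: if the gate is latched, contact should only come at about x≈572. If it sprang out, contact comes at least 6 mm earlier.

```bash
python3 -m inch '[[[-0.03,0,0.1,0,0,0],[-0.1,0,0.2,0,0,0],[-0.22,0,0.2,0,0,0],[-0.34,0,0.2,0,0,0],[-0.4,0,0.2,0,0,0],[-0.44,0,0.2,0,0,0],[-0.45,0,0.2,0,0,0],[-0.45,0,0.2,0,0,0]]]'|egrep 'pos|cont'; for i in 1 2 3; do python3 -m inch '[[[-0.005,0,0,0,0,0],[-0.01,0,0,0,0,0],[-0.01,0,0,0,0,0]]]'|egrep 'pos|cont'; done
```

```text
eef_pos: [560.3, -15.5, 44.2]
contact_force: [-1.2, -0.8, -0.5]
eef_pos: [562.1, -15.4, 44.7]
contact_force: [-0.8, -0.1, 0.1]
eef_pos: [564.7, -15.1, 44.7]
contact_force: [0.6, -0.0, -0.6]
eef_pos: [566.8, -14.8, 44.6]
contact_force: [-0.3, -0.1, -0.3]
```

```bash
for i in 1 2 3 4 ; do python3 -m inch '[[[-0.003,0,0,0,0,0],[-0.006,0,0,0,0,0],[-0.006,0,0,0,0,0]]]'|egrep 'pos|cont'; done
```

```text
eef_pos: [567.8, -14.6, 44.6]
contact_force: [-0.3, -1.2, -0.5]
eef_pos: [569.1, -14.5, 44.6]
contact_force: [-0.1, 0.2, -0.2]
eef_pos: [570.3, -14.4, 44.6]
contact_force: [0.1, 0.3, 0.1]
eef_pos: [571.4, -14.2, 44.6]
contact_force: [-0.3, -0.2, -0.8]
```

There is no contact up to x=571.4, less than 2 mm short of the stop, so the gate is latched. I'll retreat and hand in.

```bash
python3 -m inch '[[[0.02,0,0,0,0,0],[0.08,0,0,0,0,0],[0.2,0,0,0,0,0],[0.35,0,0,0,0,0],[0.45,0,0,0,0,0],[0.48,0,-0.05,0,0,0],[0.48,0,-0.1,0,0,0],[0.48,0,-0.1,0,0,0]]]'|egrep 'pos|cont'; python3 -m inch '[[[0,0,0,0,0,0],[0,0,0,0,0,0],[0,0,0,0,0,0],[0,0,0,0,0,0]]]'|egrep 'clock|pos|cont'; python3 -c "
from rig import r
print(r.sign_off())"
```

```text
eef_pos: [477.4, -26.3, 66.5]
contact_force: [0.7, -0.7, 0.0]
clock: 20.95
eef_pos: [476.3, -26.0, 64.2]
contact_force: [0.1, -0.2, 0.2]
the job is handed in; nothing more can be done
None
```

The red tin stands upright on the coaster and the gate is latched, confirmed by touch; I handed the job in at about 21 s, and sign-off returned no verdict.

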